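# Refill the red parts well with spacers from the cup

## Robot

A 6-joint arm with a two-finger parallel gripper is mounted at the origin on the work surface. World frame = base frame: x ahead of the robot, y to its left, z up, the work surface at z = 0. Lengths are in m, angles in rad, forces in N, time in s.
With the tool pointing down it reaches from about 0.35 to 0.725 m from the base axis. Payload 6 kg.
Tool frame: the origin (TCP) lies at the very end of the fingers, on their centre line; the grasp point (between the pads) lies 19 mm behind it (grasp_offset is the distance from the TCP to the grasp point, in m); z points along the fingers, y is the line along which they close (so a half turn about z gives the same grasp; the last joint's range is limited). The gripper opens to 85 mm and grips with 20 to 120 N. Pads are 22 mm wide; open, the fingers measure 114 mm over their backs; the gripper's body (76 mm by 85 mm) begins 54 mm behind the grasp point. The pads swing forward as they close: fully open they stand 13 mm farther back than shut.
Start: joints at [-0.909, 0.04, 0.085, 0, -1.615, -0.334], TCP at [0.193, -0.568, 0.231] pointing down, gripper open.
Joint ranges: [-2.56, 2.56], [-1.29, 2.01], [-1.08, 1.49], [-3.29, 1.98], [-2.81, -0.18], [-2.99, 2.99]. Speed limits (rad/s): [2.57, 2.57, 3.01, 3.14, 3.14, 3.14].

## Interface

Orientations are given as a rotation vector (axis times angle).
In Python, from station import * gives the robot as it stands.
- The arm moves only by the shell command python3 -m pendant 'ROWS' [OPENING]. ROWS is JSON, a list of rows, each a list of 6 numbers: the shift along the world's x, y, z in cm, then the turn, a rotation vector about the world's x, y, z in rad. In form: [[tx, ty, tz, rx, ry, rz], ...]. A call has 1 to 5 rows; each row is the pose to reach, as a shift and turn from the pose commanded when the call began; what a row does not reach only later rows make up. A row lasts 1/10 s, in which the tool goes at most 50 mm and 8.59 degrees, less where a joint would pass 70% of its speed; a pose out of reach is approached as far as the arm can. A call with a gripper value outside its range is refused whole. OPENING is the finger opening in cm, from 0 to 8.54, set as the call begins (- or left out, the last holds). The fingers move at their own pace and stop on an object; the grip force is fixed at half the most. Time passes only in rows, so rows that repeat a pose let the fingers close. It gives the time, the measured TCP pose, the force, the opening and the grip force at its end, in the units of the state.
- observe(): the state, without advancing time (a new reading comes with each control period).
- capture(name): name is "scene" or "top" or "wrist"; returns (picture, depth): 400x640x3 uint8, red, green, blue; 400x640 float32, m along the optical axis (not along the pixel's ray), 0 where there is no reading.
- get_calibration(name): a dict with "mtx" (3x3 intrinsics, pixels), "D" ([k1, k2, p1, p2, k3] as OpenCV has them; the pictures are not rectified), "origin" and "attitude" of the camera in the world. Camera axes: x right, y down, z forward; pixel columns grow to the right and rows downward; lengths in m; the calibration is good to about 2 mm. A picture is of the moment at which its call begins: read the wrist's pose just before it. get_calibration takes no time and is no camera call; for the wrist camera it gives the pose at the moment of the call.
- hand_in(): hands the job in; it is judged then, once.
Trained networks look in the newest picture that a camera, given by its name, has taken for a name from the list of things; names that differ only in an ending like _2 or _b are one class to them, and where a whole thing is asked for, a point or a joint stands for the part that bears it (a point fixed in the world has none). Each returns a list of dicts, best first, with "confidence" (0 to 1); they miss things now and then, are a little off and sometimes report something else, mostly with a low value. They report only what shows in the picture. A call takes as long as a camera call. They do not tell look-alikes from the thing itself.
- masks_of(name, camera): "region" (400x640 bool, what is visible of it).
- pinpoint(name, camera): "xyz" ([x, y, z] in m, in world coordinates, good to about 4 mm: a listed point, or the origin of a listed thing).
The state is a dict: "time_s": time; "joint_pos": joint angles; "joint_vel": joint speeds; "joint_torque": joint torques, N m; "ee_pos": TCP position; "ee_rot": TCP orientation; "contact_force": force on the tool from outside, world axes, zero at the start; "ft_torque": the same for the moment, N m; "finger_gap": finger opening in m; "gripper_force": force on a finger pad.
Only numpy, scipy, OpenCV 4.12 (cv2) and the standard library are available. Lean on these libraries where they do the work, as an engineer would, in place of code of your own. Each camera call takes 0.05 s, during which the arm holds its last target. There are 200 camera calls.

## Task

Slide the cover of the parts case right across so that the red well is fully open, then pick up the white cup and pour all eight yellow spacers into the red well. Stand the empty cup upright back on its green mat, and leave the meter, the bottle and the screwdriver where they are.

Things in the scene. Friction and masses are not known exactly. Their poses are not given: they have to be found in the camera images.
- case: Two-well plastic parts case fixed to the bench, 115 (its x) by 220 (its y) by 55 mm high; red open well on its -y half, blue well on its +y half holding dark steel nuts. Grey guide rails run along both long sides (127 mm over the rails in x, up to 58 mm high). Origin: centre of the underside; z up. Walls 5 mm.
- red_well (a point): Centre of the inner floor of the red well, 5 mm above the bench; axes as the case. The well is 105 (x) by 100 (y) mm inside and 50 mm deep to its rim.
- cover (a joint): Sliding grey cover of the case, in m: 0 = wholly over the red well, 0.110 = at its stop, wholly over the blue well with the red well open. It slides along the case's +y, drags with about 2 N and stays where it is left. The plate is 126 by 108 mm, 5 mm thick, top face 63 mm above the bench.
- cover_fin (a point): Middle of the top edge of the black upright fin on the cover, 95 mm above the bench. The fin is 70 mm long along the case's x, 10 mm thick along y and stands 32 mm above the cover plate; it lies midway along the cover. Axes as the case.
- mat: Round green mat fixed to the bench, 110 mm across, 3 mm thick. Origin: centre of its underside, on the bench.
- cup: White straight-sided eight-sided cup of smooth plastic, open at the top, 60 mm outside across opposite flats (its x, its y and the diagonals between are across flats), 65 mm across corners, 72 mm high, wall 3 mm, floor 4 mm thick, about 80 g. At the start it stands on the green mat holding the eight spacers in its lower half. Origin: centre of its underside; z points out of its mouth.
- meter: Orange hand-held meter lying on the bench, 75 (x) by 150 (y) by 36 mm with a 44 mm high black dial. Origin: centre of its underside.
- bottle: White bottle with red cap, 52 mm across, 100 mm tall, standing on the bench. Origin: centre of its underside.
- driver: Screwdriver with red handle, about 170 mm long, lying along its own x with the handle to -x. Origin: middle, on the bench.
- spacer0: One of eight identical chunky round spacers of smooth yellow nylon, 17 mm across, 13 mm high, 12 g. Origin: its centre; z along its axis.
- spacer1: One of eight identical chunky round spacers of smooth yellow nylon, 17 mm across, 13 mm high, 12 g. Origin: its centre; z along its axis.
- spacer2: One of eight identical chunky round spacers of smooth yellow nylon, 17 mm across, 13 mm high, 12 g. Origin: its centre; z along its axis.
- spacer3: One of eight identical chunky round spacers of smooth yellow nylon, 17 mm across, 13 mm high, 12 g. Origin: its centre; z along its axis.
- spacer4: One of eight identical chunky round spacers of smooth yellow nylon, 17 mm across, 13 mm high, 12 g. Origin: its centre; z along its axis.
- spacer5: One of eight identical chunky round spacers of smooth yellow nylon, 17 mm across, 13 mm high, 12 g. Origin: its centre; z along its axis.
- spacer6: One of eight identical chunky round spacers of smooth yellow nylon, 17 mm across, 13 mm high, 12 g. Origin: its centre; z along its axis.
- spacer7: One of eight identical chunky round spacers of smooth yellow nylon, 17 mm across, 13 mm high, 12 g. Origin: its centre; z along its axis.
Not all that is in view belongs to the job. Leave any pink or purple look-alike of the cup alone.

How it is judged:
By the outcome, as a careful person would: the job done as asked, in the order asked, and still so for the second after the job is handed in, with the robot touching nothing.
It also fails if it takes over 72 s, if anything falls off the work surface, if the arm or the gripper's body presses on something with over 40 N, if the wrist force passes 120 N, or if a joint passes its speed limit or range.

## Working session

There is one attempt and no reset: what is moved stays moved. The work goes in short steps, Python scripts to look and compute and a shell command to move; the robot and the scene stay as the last step left them, time stands still between calls to the robot, and variables do not carry over. Pictures are saved under pics/ and viewed, at most 11 in all, crops included, and the job is handed in when it is done.

```bash
mkdir -p pics; ls
cat > h.py <<'E'
from station import *
import numpy as np, cv2
from scipy.spatial.transform import Rotation as R
E
python3 - <<'E'
from h import *
for c in ("top","scene"):
    p,d=capture(c); cv2.imwrite(f"pics/{c}0.png",p[:,:,::-1])
    for n in ("case","red_well","cover_fin","mat","cup","meter","bottle","driver"):
        print(c,n,[(np.round(x["xyz"],3).tolist(),round(x["confidence"],2)) for x in pinpoint(n,c)][:4])
k=get_calibration("top");print(k)
s=observe();print(s["time_s"],s["ee_pos"],s["ee_rot"])
E
```

```text
pics
top case [([0.511, -0.236, 0.001], 0.82)]
top red_well []
top cover_fin [([0.508, -0.273, 0.091], 0.88)]
top mat [([0.524, 0.23, 0.001], 0.97)]
top cup [([0.466, 0.111, 0.001], 0.85), ([0.386, 0.222, -0.001], 0.77), ([0.521, 0.233, 0.004], 0.74), ([0.507, 0.236, 0.023], 0.52)]
top meter [([0.767, -0.008, 0.0], 0.8), ([0.508, -0.236, 0.003], 0.29)]
top bottle [([0.702, -0.33, 0.0], 0.7), ([0.474, -0.004, 0.002], 0.47)]
top driver [([0.473, -0.006, 0.001], 0.88)]
scene case [([0.509, -0.239, 0.003], 0.85)]
scene red_well [([0.52, 0.229, 0.003], 0.49)]
scene cover_fin [([0.507, -0.28, 0.095], 0.56)]
scene mat [([0.527, 0.232, -0.002], 0.67)]
scene cup [([0.383, 0.225, 0.0], 0.94), ([0.521, 0.229, 0.004], 0.82), ([0.468, 0.106, 0.005], 0.69), ([0.705, -0.332, 0.001], 0.33)]
scene meter [([0.771, -0.004, -0.004], 0.97), ([0.521, 0.231, 0.005], 0.49)]
scene bottle [([0.705, -0.334, -0.002], 0.65), ([0.51, -0.236, 0.003], 0.64)]
scene driver [([0.472, -0.0, 0.001], 0.78)]
{'mtx': array([[502.78152294,   0.        , 321.38494789],
       [  0.        , 502.78152294, 197.8141907 ],
       [  0.        ,   0.        ,   1.        ]]), 'D': array([-0.00346988,  0.        ,  0.        ,  0.        ,  0.        ]), 'origin': array([ 0.37783931, -0.0574975 ,  1.05525139]), 'attitude': array([-2.11666455,  2.0930124 , -0.24459183])}
0.9 [ 0.19318517 -0.56802368  0.23125809] [ 5.12564916e-01 -3.09943040e+00 -1.28702909e-04]
```

View pics/top0.png

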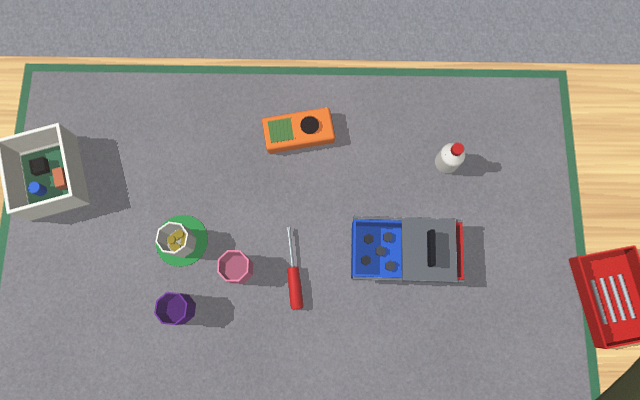

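View pics/scene0.png

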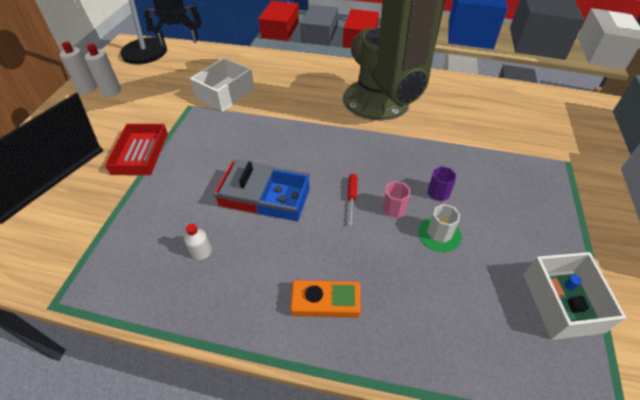

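The top view shows the white cup with spacers at (172,238) on the mat. The pink cup is at (233,266) and the purple one at (175,308), so both are decoys. The fin is at (431,248), and the cover is partly over the red well. Next I measure the yaws.

```bash
cat >> h.py <<'E'
def cloud(c):
    k=get_calibration(c); p,d=capture(c)
    v,u=np.mgrid[0:400,0:640]
    q=cv2.undistortPoints(np.stack([u,v],-1).reshape(-1,1,2).astype(np.float32),k["mtx"],k["D"]).reshape(400,640,2)
    P=np.dstack([q*d[...,None],d])
    return p,P@R.from_rotvec(k["attitude"]).as_matrix().T+k["origin"],d>0
def rect(X): return cv2.minAreaRect((X[:,:2]*1000).astype(np.float32))
E
python3 - <<'E'
from h import *
p,W,ok=cloud("top"); x,y,z=W[...,0],W[...,1],W[...,2]
print("bench",np.median(z[ok&(abs(x-.6)<.05)&(abs(y-.08)<.03)]))
box=ok&(x>.4)&(x<.62)&(y>-.4)&(y<-.08)
for n,lo,hi in(("fin",.085,.1),("plate",.0605,.066),("case",.045,.07)):
    m=box&(z>lo)&(z<hi);print(n,m.sum(),rect(W[m]),np.median(z[m]))
for n,(a,b) in dict(cup=(.521,.231),pink=(.466,.109),purple=(.386,.222)).items():
    m=ok&(np.hypot(x-a,y-b)<.05)&(z>.055)&(z<.09); X=W[m]
    print(n,m.sum(),np.percentile(X[:,2],[50,90]),rect(X))
    c=np.array(rect(X)[0])/1000; D=X[:,:2]-c
    best=[(np.ptp(D@[np.cos(t),np.sin(t)])+np.ptp(D@[-np.sin(t),np.cos(t)])+np.ptp(D@[np.cos(t+.785),np.sin(t+.785)])+np.ptp(D@[-np.sin(t+.785),np.cos(t+.785)]),np.degrees(t)) for t in np.arange(0,.785,.0175)]
    print(sorted(best)[:3],sorted(best)[-1])
cv2.imwrite("pics/cup.png",cv2.resize(p[200:335,130:270,::-1],None,fx=4,fy=4,interpolation=cv2.INTER_CUBIC))
E
```

```text
bench 0.0005592175395084942
fin 224 ((504.317626953125, -276.6539611816406), (10.809466361999512, 69.07568359375), 88.50775909423828) 0.09464515068359997
plate 2759 ((505.24786376953125, -229.5026397705078), (204.05435180664062, 126.60111236572266), 89.09420013427734) 0.06348812436666162
case 4255 ((505.22882080078125, -236.43862915039062), (221.55140686035156, 127.00540924072266), 88.87612915039062) 0.06276502450365218
cup 338 [0.07176235 0.07599559] ((520.4273681640625, 231.15000915527344), (60.86782455444336, 60.63924789428711), 38.38529968261719)
[(np.float64(0.24336592333324247), np.float64(38.10169337619975)), (np.float64(0.24360802780406865), np.float64(37.09901723472081)), (np.float64(0.2437058081356562), np.float64(39.10436951767869))] (np.float64(0.2562107452661869), np.float64(15.040142122184111))
pink 254 [0.07032184 0.07327403] ((467.0439147949219, 108.80452728271484), (60.1687126159668, 59.89965057373047), 44.379085540771484)
[(np.float64(0.24088336411640432), np.float64(0.0)), (np.float64(0.2411069016021654), np.float64(44.11775022507339)), (np.float64(0.24144443026790374), np.float64(1.0026761414789407))] (np.float64(0.257180126057597), np.float64(22.058875112536693))
purple 309 [0.06996486 0.07344976] ((384.67791748046875, 223.21072387695312), (60.77244186401367, 59.79460906982422), 83.33738708496094)
[(np.float64(0.24173427183573626), np.float64(40.10704565915763)), (np.float64(0.24197031895190785), np.float64(39.10436951767869)), (np.float64(0.2422208471313489), np.float64(41.10972180063657))] (np.float64(0.2567947973288226), np.float64(18.048170546620934))
```

View pics/cup.png

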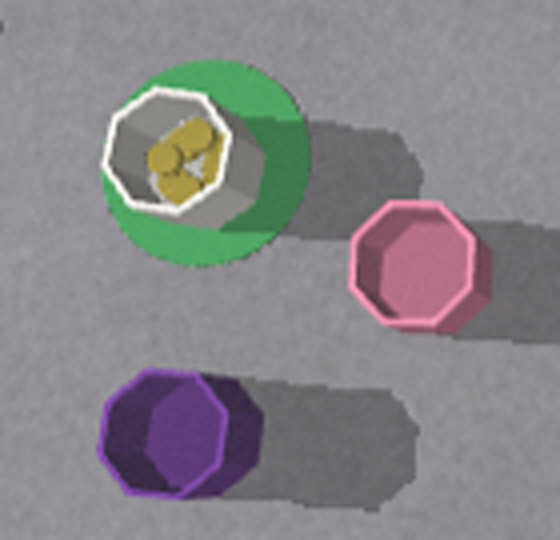

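The crop shows the cup's rim octagon at about (168,150), and the cup stands at (0.520, 0.231) with flats at 38°. An approach at azimuth 38° passes between the pink and purple cups. First I go above the fin.

```bash
python3 -m pendant '[[31.1,29.1,-6,0,0,-0.347],[31.1,29.1,-6,0,0,-0.347],[31.1,29.1,-6,0,0,-0.347],[31.1,29.1,-6,0,0,-0.347],[31.1,29.1,-6,0,0,-0.347]]' 5; python3 -c "
from h import *
s=observe();r=R.from_rotvec(s['ee_rot']).as_matrix();print(s['ee_pos'],r.round(3),s['joint_pos'])"
```

```text
time_s: 1.45
ee_pos: [0.3692, -0.4031, 0.1976]
ee_rot: [0.031, 3.141, -0.0]
contact_force: [0.7, -0.8, 0.4]
finger_gap: 0.05
gripper_force: 0.0
[ 0.36916129 -0.40314529  0.19758903] [[-1.     0.02   0.001]
 [ 0.02   1.    -0.   ]
 [-0.001 -0.    -1.   ]] [-4.61688833e-01 -1.03887052e-01 -1.17034273e-01 -2.97139555e-05
 -1.55703341e+00 -1.12863710e+00]
```

```bash
python3 -m pendant '[[13,12.2,-2.5,0,0,0],[13,12.2,-2.5,0,0,0],[13,12.2,-2.5,0,0,0],[13,12.2,-2.5,0,0,0],[13,12.2,-2.5,0,0,0]]' 5
python3 - <<'E'
from h import *
p,d=capture("wrist"); cv2.imwrite("pics/w1.png",p[:,:,::-1])
print([(np.round(x["xyz"],4),x["confidence"]) for x in pinpoint("cover_fin","wrist")])
p,W,ok=cloud("wrist"); z=W[...,2]; m=ok&(z>.085)&(z<.103)&(W[...,1]>-.33)&(W[...,1]<-.2);print(m.sum(),rect(W[m]),np.median(z[m]))
s=observe();print(s["ee_pos"],s["joint_pos"])
E
```

```text
time_s: 1.95
ee_pos: [0.4999, -0.2797, 0.1711]
ee_rot: [-0.024, -3.14, -0.002]
contact_force: [-0.2, -0.3, -0.4]
finger_gap: 0.05
gripper_force: 0.0
[(array([ 0.5084, -0.2751,  0.0969]), 0.95)]
1102 ((506.2000427246094, -275.81317138671875), (9.946915626525879, 69.35208892822266), 88.69041442871094) 0.09463607648071093
[ 0.49795057 -0.28282149  0.17279105] [-1.66152228e-01 -3.12188511e-02 -9.30180889e-02  2.05566272e-04
 -1.50899413e+00 -1.42360244e+00]
```

```bash
python3 -m pendant '[[0.1,0.1,-5,0,0,0],[0.1,0.1,-8,0,0,0],[0.1,0.1,-10,0,0,0],[0.1,0.1,-10,0,0,0]]'; python3 -m pendant '[[0.1,0,0,0,0,0],[0,0,0,0,0,0],[0,0,0,0,0,0],[0,0,0,0,0,0],[0,0,0,0,0,0]]' 0.5
```

```text
time_s: 2.5
ee_pos: [0.4965, -0.282, 0.0695]
ee_rot: [-0.033, -3.136, -0.003]
contact_force: [-0.7, -0.8, -1.1]
finger_gap: 0.0499
gripper_force: 0.0
time_s: 3.0
ee_pos: [0.5, -0.2821, 0.0749]
ee_rot: [0.03, 3.139, -0.002]
contact_force: [-1.5, 0.9, 6.3]
finger_gap: 0.0089
gripper_force: 60.4
```

```bash
python3 -m pendant '[[0,1.5,0.2,0,0,0],[0.1,3.5,0.2,0,0,0],[0.1,5.5,0.2,0,0,0],[0.2,7.5,0.2,0,0,0],[0.2,9,0.2,0,0,0]]'; python3 -m pendant '[[0,0.3,0,0,0,0],[0,0.5,0,0,0,0],[0,0.5,0,0,0,0]]';  python3 - <<'E'
from h import *
for i in range(3):
  s=observe();print(s["ee_pos"],s["contact_force"]); 
  p,W,ok=cloud("top"); x,y,z=W[...,0],W[...,1],W[...,2]
box=ok&(x>.4)&(x<.62)&(y>-.4)&(y<-.08)&(z>.0605)&(z<.066); print(rect(W[box]))
cv2.imwrite("pics/t2.png",cv2.resize(p[190:310,330:490,::-1],None,fx=4,fy=4))
E
```

```text
time_s: 3.5
ee_pos: [0.5016, -0.1911, 0.075]
ee_rot: [0.03, 3.14, -0.001]
contact_force: [4.0, -3.3, -2.7]
finger_gap: 0.0086
gripper_force: 59.5
time_s: 3.8
ee_pos: [0.5017, -0.1865, 0.075]
ee_rot: [0.03, 3.14, 0.001]
contact_force: [3.0, 2.3, 0.0]
finger_gap: 0.0085
gripper_force: 59.9
[ 0.50167316 -0.18648094  0.074962  ] [2.98418216 2.33718227 0.02583026]
[ 0.50164967 -0.18652873  0.07493879] [ 3.35469704  2.26134277 -0.69851631]
[ 0.50167264 -0.18657013  0.07495527] [3.75289689 1.9212674  0.69917271]
((467.597900390625, -236.2633819580078), (211.85366821289062, 51.50681686401367), 88.81558990478516)
```

View pics/t2.png

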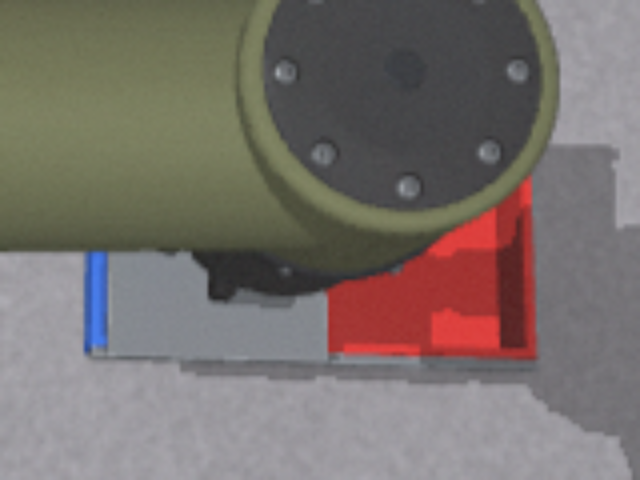

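The cover now ends at about x=328 in the crop and the red well is open to its right. A few mm remain before the stop, so I push until it resists.

```bash
python3 -m pendant '[[0,0.3,0,0,0,0],[0,0.6,0,0,0,0],[0,0.6,0,0,0,0]]'
```

```text
time_s: 4.25
ee_pos: [0.5017, -0.1809, 0.075]
ee_rot: [0.031, 3.14, -0.001]
contact_force: [5.7, -0.1, -0.4]
finger_gap: 0.0088
gripper_force: 59.8
```

```bash
python3 -m pendant '[[0,0.3,0,0,0,0],[0,0.5,0,0,0,0],[0,0.5,0,0,0,0]]'
```

```text
time_s: 4.55
ee_pos: [0.5017, -0.1797, 0.0751]
ee_rot: [0.033, 3.139, -0.011]
contact_force: [10.2, -19.0, -7.3]
finger_gap: 0.0081
gripper_force: 59.2
```

At the stop. I relax, release and rise.

```bash
python3 -m pendant '[[0,-0.4,0,0,0,0],[0,-0.4,0,0,0,0],[0,-0.4,0,0,0,0]]' 5;  python3 -m pendant '[[0,0,3,0,0,0],[0,0,8,0,0,0],[0,0,13,0,0,0],[0,0,17,0,0,0],[0,0,17,0,0,0]]'
python3 - <<'E'
from h import *
p,W,ok=cloud("wrist"); z=W[...,2];x=W[...,0];y=W[...,1]; m=ok&(z>.085)&(z<.103)&(x>.4)&(x<.62)&(y>-.3)&(y<-.1);print(m.sum(),rect(W[m]))
m=ok&(z>.0605)&(z<.066)&(x>.4)&(x<.62)&(y>-.4)&(y<-.1);print(m.sum(),rect(W[m]))
s=observe();print(s["ee_pos"],s["joint_pos"].round(3))
E
```

```text
time_s: 4.85
ee_pos: [0.5005, -0.1797, 0.0743]
ee_rot: [-0.031, -3.14, -0.001]
contact_force: [-0.5, 0.6, -0.5]
finger_gap: 0.0496
gripper_force: 0.0
time_s: 5.35
ee_pos: [0.5027, -0.1802, 0.252]
ee_rot: [0.03, 3.131, -0.003]
contact_force: [0.4, -0.6, 0.3]
finger_gap: 0.0503
gripper_force: 0.0
601 ((507.84307861328125, -180.1715087890625), (9.113529205322266, 69.166259765625), 89.13285827636719)
9759 ((508.3988037109375, -179.73538208007812), (108.20713806152344, 125.56917572021484), 88.95404052734375)
[ 0.5020021  -0.17953739  0.24821387] [ 0.034 -0.14  -0.059  0.    -1.647 -1.624]
```

The cover is at 0.111. Now I compute the pre-grasp for the cup, with the tool tilted 45° at azimuth 38°.

```bash
cat >> h.py <<'E'
def tool(az,e,roll=0):
    a,e=np.radians([az,e]); z=np.array([np.cos(a)*np.cos(e),np.sin(a)*np.cos(e),-np.sin(e)]); y=np.array([-np.sin(a),np.cos(a),0])
    return R.from_matrix(np.c_[np.cross(y,z),y,z])*R.from_euler("z",roll,degrees=True)
def delta(gp,Rt,ahead=.019):
    s=observe(); r0=R.from_rotvec(s["ee_rot"]); p=np.array(gp)+ahead*Rt.as_matrix()[:,2]
    print("tcp",p.round(3),"shift cm",((p-s["ee_pos"])*100).round(2),"turn",(Rt*r0.inv()).as_rotvec().round(3),"joints",s["joint_pos"].round(2))
E
python3 - <<'E'
from h import *
T=tool(38,45); u=T.as_matrix()[:,2]; g=np.array([.5204,.231,.048])
delta(g-.14*u,T)
E
```

```text
tcp [0.453 0.178 0.134] shift cm [ -4.9   35.79 -11.47] turn [ 0.252 -0.753  0.647] joints [ 0.03 -0.14 -0.06  0.   -1.65 -1.62]
```

```bash
python3 -m pendant '[[-4.9,35.8,-5,0.25,-0.75,0.65],[-4.9,35.8,-5,0.25,-0.75,0.65],[-4.9,35.8,-5,0.25,-0.75,0.65],[-4.9,35.8,-5,0.25,-0.75,0.65],[-4.9,35.8,-5,0.25,-0.75,0.65]]' 8.5
python3 - <<'E'
from h import *
T=tool(38,45); u=T.as_matrix()[:,2]; g=np.array([.5204,.231,.048])
capture("top");capture("top")
delta(g-.14*u,T)
E
```

```text
time_s: 5.9
ee_pos: [0.4669, 0.0673, 0.2095]
ee_rot: [-0.606, 2.512, 0.252]
contact_force: [-1.2, -0.1, 1.1]
finger_gap: 0.0855
gripper_force: 0.0
tcp [0.453 0.178 0.134] shift cm [-1.02 10.81 -7.1 ] turn [ 0.071 -0.208  0.158] joints [ 0.58 -0.88 -0.72  0.   -1.15 -1.67]
```

```bash
python3 -m pendant '[[-1,10.8,-3,0.07,-0.21,0.16],[-1,10.8,-3,0.07,-0.21,0.16],[-1,10.8,-5,0.07,-0.21,0.16],[-1,10.8,-7,0.07,-0.21,0.16],[-1,10.8,-7,0.07,-0.21,0.16]]'
python3 - <<'E'
from h import *
T=tool(38,45); u=T.as_matrix()[:,2]; g=np.array([.5204,.231,.048])
p,W,ok=cloud("wrist"); cv2.imwrite("pics/w3.png",p[:,:,::-1])
z=W[...,2];m=ok&(z>.065)&(z<.085)&(np.hypot(W[...,0]-.52,W[...,1]-.231)<.045);print(m.sum(),rect(W[m]),np.percentile(z[m],90))
delta(g-.14*u,T); delta(g,T,.024)
E
```

```text
time_s: 6.5
ee_pos: [0.462, 0.1725, 0.142]
ee_rot: [-0.767, 2.26, 0.317]
contact_force: [0.1, -0.7, -0.3]
finger_gap: 0.0853
gripper_force: 0.0
1606 ((521.723388671875, 232.04580688476562), (61.38834762573242, 60.20265197753906), 37.69731521606445) 0.0745494390393757
tcp [0.453 0.178 0.134] shift cm [-0.93  0.64 -0.9 ] turn [ 0.004 -0.006  0.009] joints [ 0.88 -1.12 -1.08  0.21 -0.85 -1.87]
tcp [0.534 0.241 0.031] shift cm [  7.15   6.95 -11.15] turn [ 0.004 -0.006  0.009] joints [ 0.88 -1.12 -1.08  0.21 -0.85 -1.87]
```

View pics/w3.png

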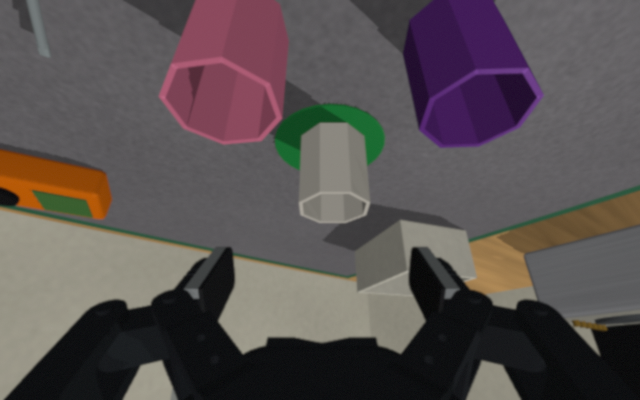

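The wrist view shows the white cup centred at about (335,170) between the fingers, with pink on the left and purple on the right. The camera sits on the lower side of the tool, so I check its clearance.

Run:
```python
from h import *
k=get_calibration("wrist"); s=observe(); r=R.from_rotvec(s["ee_rot"])
print("cam in tool",r.inv().apply(k["origin"]-s["ee_pos"]).round(3),"cam world",k["origin"].round(3))
print("x_tool",r.as_matrix()[:,0].round(2))
```

```text
cam in tool [ 0.072 -0.    -0.142] cam world [0.343 0.08  0.193]
x_tool [-0.57 -0.43 -0.7 ]
```

```bash
python3 -m pendant '[[2,1.5,-3,0,0,0],[3.5,2.6,-5,0,0,0],[3.5,2.6,-5,0,0,0]]'
python3 - <<'E'
from h import *
capture("top"); T=tool(38,45); delta([.521,.2315,.048],T,.024)
E
```

```text
time_s: 6.85
ee_pos: [0.4974, 0.197, 0.0889]
ee_rot: [-0.766, 2.266, 0.312]
contact_force: [0.4, -1.6, -0.5]
finger_gap: 0.085
gripper_force: 0.0
tcp [0.534 0.242 0.031] shift cm [ 3.7   4.49 -5.99] turn [ 0.007 -0.008  0.01 ] joints [ 0.83 -0.87 -1.08  0.22 -0.61 -1.88]
```

```bash
python3 -m pendant '[[-0.8,1,0.5,0,0,0],[-0.8,1,0.5,0,0,0],[0.2,1.8,-0.5,0,0,0],[0.2,1.8,-0.5,0,0,0]]'
python3 - <<'E'
from h import *
capture("top"); T=tool(38,45); delta([.521,.2315,.048],T,.024)
E
```

```text
time_s: 7.3
ee_pos: [0.5008, 0.2159, 0.0883]
ee_rot: [-0.768, 2.26, 0.318]
contact_force: [-0.7, -0.5, -0.7]
finger_gap: 0.085
gripper_force: 0.0
tcp [0.534 0.242 0.031] shift cm [ 3.37  2.62 -5.78] turn [ 0.003 -0.007  0.007] joints [ 0.86 -0.83 -1.08  0.26 -0.57 -1.94]
```

```bash
python3 -m pendant '[[1.7,1.3,-2.9,0,0,0],[1.7,1.3,-2.9,0,0,0],[1.7,1.3,-2.9,0,0,0]]'
python3 - <<'E'
from h import *
capture("top"); T=tool(38,45); delta([.521,.2315,.048],T,.024)
E
```

```text
time_s: 7.65
ee_pos: [0.5177, 0.2286, 0.0597]
ee_rot: [-0.768, 2.26, 0.317]
contact_force: [-0.4, 1.1, -0.3]
finger_gap: 0.0853
gripper_force: 0.0
tcp [0.534 0.242 0.031] shift cm [ 1.64  1.28 -3.03] turn [ 0.002 -0.005  0.007] joints [ 0.84 -0.69 -1.08  0.3  -0.43 -1.98]
```

```bash
python3 -m pendant '[[1.6,1.3,-2.6,0,0,0],[1.6,1.3,-2.6,0,0,0],[1.6,1.3,-2.6,0,0,0]]'
python3 - <<'E'
from h import *
p,d=capture("scene"); cv2.imwrite("pics/s4.png",cv2.resize(p[100:270,330:530,::-1],None,fx=4,fy=3.5)); T=tool(38,45); delta([.521,.2315,.048],T,.024);print(observe()["joint_pos"])
E
```

```text
time_s: 8.0
ee_pos: [0.5339, 0.2421, 0.035]
ee_rot: [-0.768, 2.258, 0.318]
contact_force: [-0.4, -0.1, 0.5]
finger_gap: 0.085
gripper_force: 0.0
tcp [0.534 0.242 0.031] shift cm [ 0.02 -0.07 -0.54] turn [ 0.    -0.004  0.007] joints [ 0.81 -0.56 -1.08  0.37 -0.3  -2.04]
[ 0.81071672 -0.56013191 -1.07692038  0.37253926 -0.2970083  -2.03968163]
```

View pics/s4.png

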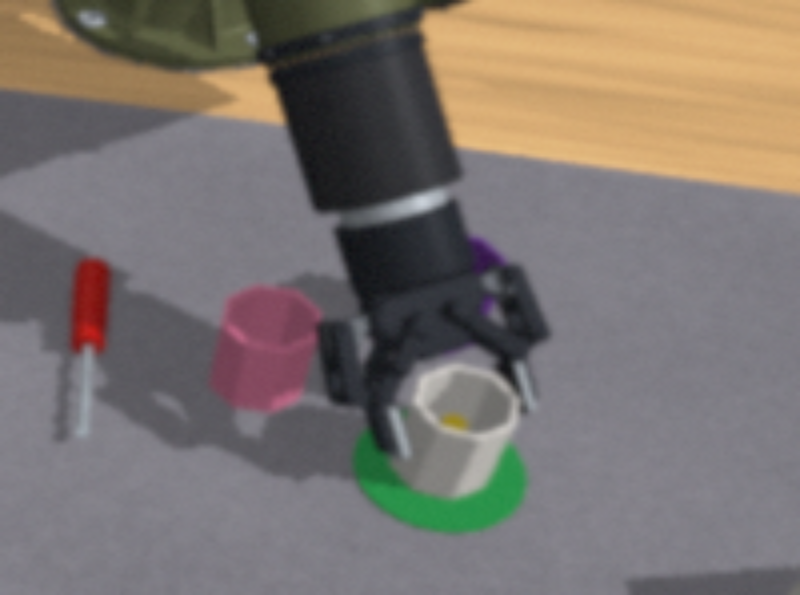

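The scene crop shows the fingers straddling the white cup at about (455,430), clear of pink and purple. I close now.

```bash
python3 -m pendant '[[0,0,0,0,0,0],[0,0,0,0,0,0],[0,0,0,0,0,0],[0,0,0,0,0,0],[0,0,0,0,0,0]]' 5; python3 -m pendant '[[0,0,2,0,0,0],[0,0,4,0,0,0],[0,0,7,0,0,0],[0,0,10,0,0,0],[0,0,10,0,0,0]]'
python3 - <<'E'
from h import *
p,d=capture("scene"); cv2.imwrite("pics/s5.png",cv2.resize(p[60:270,330:560,::-1],None,fx=3,fy=2.8)); print(observe()["joint_pos"].round(2))
E
```

```text
time_s: 8.55
ee_pos: [0.5346, 0.2435, 0.0371]
ee_rot: [-0.768, 2.254, 0.32]
contact_force: [-2.4, -1.9, 6.7]
finger_gap: 0.0594
gripper_force: 65.0
time_s: 9.05
ee_pos: [0.5349, 0.2438, 0.1405]
ee_rot: [-0.766, 2.251, 0.322]
contact_force: [0.3, 0.5, -1.0]
finger_gap: 0.0594
gripper_force: 65.0
[ 0.84 -0.67 -0.91  0.23 -0.57 -1.9 ]
```

View pics/s5.png

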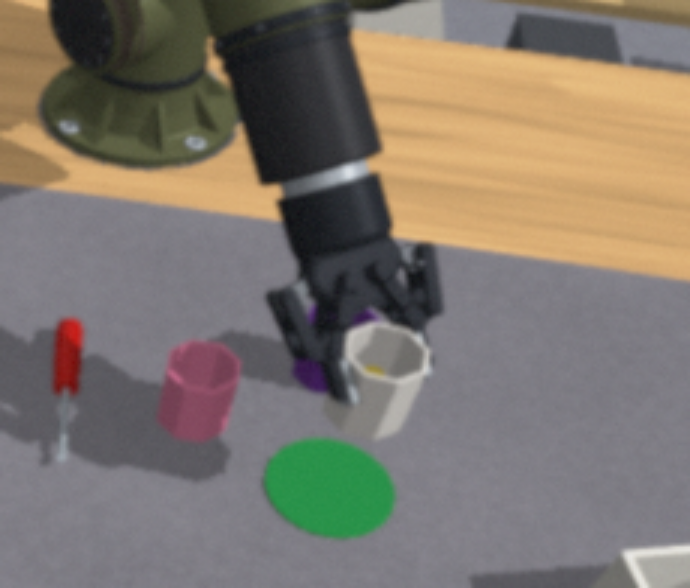

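Lifted, with the spacers still inside. Next I carry it to a ready pose beside the red well, keeping the cup upright with yaw only.

```bash
python3 - <<'E'
from h import *
T=tool(-8,45); delta([.515,-.265,.17],T,.024)
E
python3 -m pendant '[[0,-1,4,0,0,0],[-0.5,-5,8,0,0,-0.1],[-0.8,-10,9,0,0,-0.2],[-1,-15,9,0,0,-0.3],[-1,-19,9,0,0,-0.4]]' 5;python3 -m pendant '[[0,-5,0,0,0,-0.1],[0,-10,0,0,0,-0.2],[0,-15,-1,0,0,-0.3],[0,-20,-1,0,0,-0.4],[0,-24,-1,0,0,-0.4]]' 5
python3 - <<'E'
from h import *
capture("scene")
T=tool(-8,45); delta([.515,-.265,.17],T,.024)
E
```

```text
tcp [ 0.532 -0.267  0.153] shift cm [ -0.23 -51.04   1.62] turn [-0.003 -0.003 -0.797] joints [ 0.84 -0.67 -0.91  0.23 -0.57 -1.9 ]
time_s: 9.6
ee_pos: [0.523, 0.051, 0.2228]
ee_rot: [-0.298, 2.348, 0.126]
contact_force: [0.2, -0.3, -1.9]
finger_gap: 0.0593
gripper_force: 65.6
time_s: 10.1
ee_pos: [0.5225, -0.1891, 0.2102]
ee_rot: [0.173, 2.361, -0.069]
contact_force: [0.0, 0.5, -2.6]
finger_gap: 0.0595
gripper_force: 65.6
tcp [ 0.532 -0.267  0.153] shift cm [ 1.04 -7.25 -5.79] turn [-0.003 -0.01   0.01 ] joints [ 0.11 -0.82 -0.85  0.26 -0.8  -1.95]
```

```bash
python3 -m pendant '[[1,-3.5,-2,0,0,0],[1.5,-7,-4,0,0,0],[1.5,-7,-4.5,0,0,0],[1.5,-7,-4.5,0,0,0]]' 5
cat >> h.py <<'E'
ax=np.array([.957,-.134,-.259])
def plan(g,steps):
    s=observe(); r0=R.from_rotvec(s["ee_rot"]); c=r0.apply([-.7071,0,-.7071]); print("cup tilt",np.degrees(np.arccos(c[2])).round(1),"cup z",c.round(2),"joints",s["joint_pos"].round(2))
    print("tcp",s["ee_pos"].round(3),"u",r0.apply([0,0,1]).round(2))
    for t in steps:
        r=R.from_rotvec(ax*t)*r0; p=np.array(g)+.024*r.as_matrix()[:,2]; c=r.apply([-.7071,0,-.7071])
        print(t,((p-s["ee_pos"])*100).round(2),(ax*t).round(3),"tilt",np.degrees(np.arccos(c[2])).round(),"u",r.as_matrix()[:,2].round(2))
E
python3 - <<'E'
from h import *
capture("top");plan([.525,-.262,.17],[.14,.28,.42,.56,.7,.84,.98,1.12,1.26,1.4])
E
```

```text
time_s: 10.55
ee_pos: [0.5372, -0.2584, 0.1651]
ee_rot: [0.175, 2.363, -0.067]
contact_force: [-0.7, -0.0, -1.0]
finger_gap: 0.059
gripper_force: 66.0
cup tilt 0.6 cup z [ 0.01 -0.    1.  ] joints [-0.09 -0.62 -0.76  0.06 -0.66 -1.66]
tcp [ 0.538 -0.258  0.167] u [ 0.69 -0.1  -0.71]
0.14 [ 0.39 -0.51 -1.41] [ 0.134 -0.019 -0.036] tilt 8.0 u [ 0.7  -0.03 -0.71]
0.28 [ 0.43 -0.35 -1.38] [ 0.268 -0.038 -0.073] tilt 16.0 u [ 0.72  0.04 -0.7 ]
0.42 [ 0.46 -0.19 -1.32] [ 0.402 -0.056 -0.109] tilt 23.0 u [ 0.73  0.1  -0.67]
0.56 [ 0.5  -0.04 -1.25] [ 0.536 -0.075 -0.145] tilt 31.0 u [ 0.75  0.17 -0.64]
0.7 [ 0.55  0.09 -1.15] [ 0.67  -0.094 -0.181] tilt 39.0 u [ 0.77  0.22 -0.6 ]
0.84 [ 0.6   0.21 -1.04] [ 0.804 -0.113 -0.218] tilt 47.0 u [ 0.79  0.27 -0.55]
0.98 [ 0.65  0.31 -0.91] [ 0.938 -0.131 -0.254] tilt 54.0 u [ 0.81  0.31 -0.5 ]
1.12 [ 0.69  0.39 -0.76] [ 1.072 -0.15  -0.29 ] tilt 62.0 u [ 0.83  0.34 -0.44]
1.26 [ 0.74  0.44 -0.61] [ 1.206 -0.169 -0.326] tilt 70.0 u [ 0.85  0.37 -0.37]
1.4 [ 0.79  0.48 -0.45] [ 1.34  -0.188 -0.363] tilt 77.0 u [ 0.87  0.38 -0.31]
```

```bash
python3 -m pendant '[[0.4,-0.4,0,0.134,-0.019,-0.036],[0.4,-0.3,0,0.268,-0.038,-0.073],[0.5,-0.2,0,0.402,-0.056,-0.109],[0.5,0,0,0.536,-0.075,-0.145],[0.5,0.1,0,0.67,-0.094,-0.181]]' 5;python3 - <<'E'
from h import *
plan([.525,-.262,.165],[.14,.28,.42,.56])
E
```

```text
time_s: 11.1
ee_pos: [0.5446, -0.255, 0.1717]
ee_rot: [0.689, 2.178, 0.639]
contact_force: [-0.3, -0.2, -2.6]
finger_gap: 0.0594
gripper_force: 65.9
cup tilt 39.1 cup z [-0.14 -0.61  0.78] joints [-0.55 -0.35 -0.37 -0.8  -0.99 -1.37]
tcp [ 0.545 -0.255  0.172] u [ 0.77  0.22 -0.59]
0.14 [-0.06 -0.05 -1.98] [ 0.134 -0.019 -0.036] tilt 47.0 u [ 0.79  0.27 -0.55]
0.28 [-0.01  0.05 -1.85] [ 0.268 -0.038 -0.073] tilt 54.0 u [ 0.81  0.31 -0.49]
0.42 [ 0.04  0.12 -1.71] [ 0.402 -0.056 -0.109] tilt 62.0 u [ 0.83  0.34 -0.43]
0.56 [ 0.09  0.18 -1.55] [ 0.536 -0.075 -0.145] tilt 70.0 u [ 0.85  0.37 -0.37]
```

```bash
python3 -m pendant '[[0,0,-0.3,0.134,-0.019,-0.036],[0,0.1,-0.6,0.268,-0.038,-0.073],[0,0.1,-1,0.402,-0.056,-0.109],[0.1,0.2,-1,0.536,-0.075,-0.145]]' 5;python3 - <<'E'
from h import *
p,d=capture("scene"); cv2.imwrite("pics/s6.png",cv2.resize(p[60:270,150:380,::-1],None,fx=3,fy=2.8))
plan([.525,-.262,.155],[.1,.2,.3,.4,.5,.6,.7,.8,.9,1,1.1,1.2])
E
```

```text
time_s: 11.5
ee_pos: [0.5448, -0.2535, 0.1598]
ee_rot: [1.07, 1.875, 1.168]
contact_force: [-0.8, -0.5, -2.6]
finger_gap: 0.0595
gripper_force: 66.0
cup tilt 70.3 cup z [-0.3  -0.89  0.34] joints [-0.84 -0.17 -0.32 -1.22 -1.22 -1.43]
tcp [ 0.544 -0.253  0.157] u [ 0.85  0.37 -0.37]
0.1 [ 0.17  0.02 -0.98] [ 0.096 -0.013 -0.026] tilt 76.0 u [ 0.87  0.38 -0.32]
0.2 [ 0.2   0.03 -0.86] [ 0.191 -0.027 -0.052] tilt 81.0 u [ 0.88  0.39 -0.27]
0.3 [ 0.24  0.03 -0.74] [ 0.287 -0.04  -0.078] tilt 87.0 u [ 0.89  0.39 -0.23]
0.4 [ 0.27  0.02 -0.62] [ 0.383 -0.054 -0.104] tilt 92.0 u [ 0.91  0.38 -0.18]
0.5 [ 0.3   0.   -0.51] [ 0.478 -0.067 -0.13 ] tilt 97.0 u [ 0.92  0.37 -0.13]
0.6 [ 0.32 -0.03 -0.39] [ 0.574 -0.08  -0.155] tilt 102.0 u [ 0.93  0.36 -0.08]
0.7 [ 0.35 -0.08 -0.28] [ 0.67  -0.094 -0.181] tilt 108.0 u [ 0.94  0.34 -0.03]
0.8 [ 0.37 -0.13 -0.18] [ 0.766 -0.107 -0.207] tilt 113.0 u [0.95 0.32 0.01]
0.9 [ 0.38 -0.2  -0.08] [ 0.861 -0.121 -0.233] tilt 118.0 u [0.96 0.29 0.05]
1 [ 0.4  -0.27  0.02] [ 0.957 -0.134 -0.259] tilt 123.0 u [0.96 0.26 0.09]
1.1 [ 0.41 -0.36  0.1 ] [ 1.053 -0.147 -0.285] tilt 128.0 u [0.97 0.22 0.13]
1.2 [ 0.42 -0.45  0.18] [ 1.148 -0.161 -0.311] tilt 132.0 u [0.97 0.18 0.16]
```

View pics/s6.png

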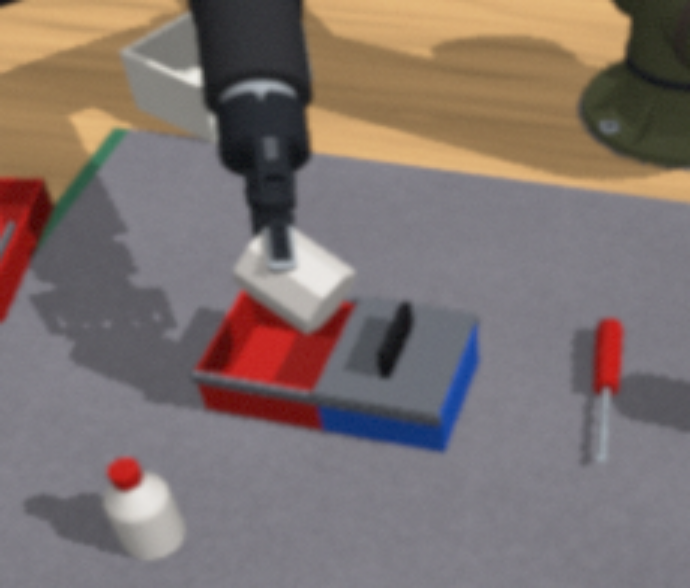

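The picture shows the cup at (295,280) tilted over the open red well, with its mouth toward the outer end. I pour on.

```bash
python3 -m pendant '[[0.1,0,-0.4,0.096,-0.013,-0.026],[0.2,0,-0.8,0.191,-0.027,-0.052],[0.2,0,-0.7,0.287,-0.04,-0.078],[0.3,0,-0.6,0.383,-0.054,-0.104],[0.3,0,-0.5,0.478,-0.067,-0.13]]' 5;python3 -m pendant '[[0,0,0.1,0.096,-0.013,-0.026],[0,-0.1,0.2,0.191,-0.027,-0.052],[0.1,-0.1,0.3,0.287,-0.04,-0.078],[0.1,-0.2,0.4,0.383,-0.054,-0.104],[0.1,-0.3,0.5,0.478,-0.067,-0.13]]' 5;python3 - <<'E'
from h import *
p,d=capture("scene"); cv2.imwrite("pics/s7.png",cv2.resize(p[60:270,150:380,::-1],None,fx=3,fy=2.8))
plan([.525,-.262,.155],[.1,.2,.3,.4,.5])
E
```

```text
time_s: 12.05
ee_pos: [0.548, -0.253, 0.1544]
ee_rot: [1.363, 1.488, 1.593]
contact_force: [-0.2, 0.6, -1.8]
finger_gap: 0.0593
gripper_force: 66.0
time_s: 12.55
ee_pos: [0.5491, -0.2554, 0.1591]
ee_rot: [1.603, 0.989, 1.964]
contact_force: [-1.1, 0.6, -1.6]
finger_gap: 0.0594
gripper_force: 66.1
cup tilt 122.3 cup z [-0.51 -0.68 -0.53] joints [-1.1   0.01 -0.47 -1.74 -1.42 -1.81]
tcp [ 0.549 -0.255  0.158] u [0.96 0.26 0.08]
0.1 [-0.05 -0.2   0.02] [ 0.096 -0.013 -0.026] tilt 127.0 u [0.97 0.22 0.12]
0.2 [-0.04 -0.29  0.1 ] [ 0.191 -0.027 -0.052] tilt 132.0 u [0.97 0.19 0.15]
0.3 [-0.04 -0.39  0.17] [ 0.287 -0.04  -0.078] tilt 136.0 u [0.97 0.15 0.18]
0.4 [-0.04 -0.5   0.23] [ 0.383 -0.054 -0.104] tilt 140.0 u [0.97 0.1  0.21]
0.5 [-0.04 -0.61  0.27] [ 0.478 -0.067 -0.13 ] tilt 144.0 u [0.97 0.06 0.23]
```

View pics/s7.png

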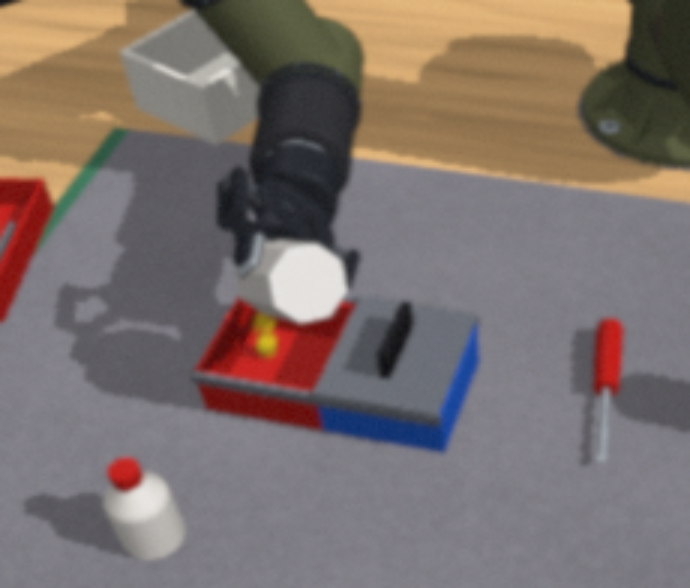

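Yellow spacers lie in the well at (265,340) and nothing is outside. I tilt further and dwell with a small shake.

```bash
python3 -m pendant '[[0,-0.1,0.1,0.096,-0.013,-0.026],[0,-0.2,0.1,0.191,-0.027,-0.052],[0,-0.3,0.2,0.287,-0.04,-0.078],[0,-0.4,0.2,0.383,-0.054,-0.104],[0,-0.4,0.2,0.383,-0.054,-0.104]]' 5;python3 -m pendant '[[0,0,0.8,0,0,0],[0,0,0,0,0,0],[0,0,0.8,0,0,0],[0,0,0,0,0,0],[0,0,0,0,0,0]]' 5;python3 - <<'E'
from h import *
p,d=capture("scene"); cv2.imwrite("pics/s8.png",cv2.resize(p[60:270,150:380,::-1],None,fx=3,fy=2.8))
p,d=capture("top"); cv2.imwrite("pics/t8.png",cv2.resize(p[190:310,330:490,::-1],None,fx=4,fy=4))
for i in range(8):
  for c in("top","scene"):
    r=pinpoint(f"spacer{i}",c)
    if i==0: print(c,[(x["xyz"].round(3) if hasattr(x["xyz"],"round") else np.round(x["xyz"],3),round(x["confidence"],2)) for x in r])
  break
plan([.525,-.262,.155],[-.1])
E
```

```text
time_s: 13.1
ee_pos: [0.5489, -0.2589, 0.1603]
ee_rot: [1.745, 0.517, 2.204]
contact_force: [-0.9, 1.0, -0.8]
finger_gap: 0.0595
gripper_force: 66.2
time_s: 13.6
ee_pos: [0.5487, -0.2613, 0.1604]
ee_rot: [1.743, 0.512, 2.204]
contact_force: [-0.6, 0.7, -2.2]
finger_gap: 0.0594
gripper_force: 66.2
top [(array([ 0.51 , -0.321,  0.009]), 0.38)]
scene [(array([ 0.486, -0.324,  0.012]), 0.5), (array([ 0.464, -0.316,  0.01 ]), 0.47), (array([ 0.465, -0.281,  0.012]), 0.42), (array([ 0.508, -0.32 ,  0.014]), 0.4), (array([ 0.476, -0.33 ,  0.028]), 0.39), (array([ 0.488, -0.309,  0.016]), 0.36)]
cup tilt 139.8 cup z [-0.53 -0.38 -0.76] joints [-1.14  0.02 -0.59 -1.93 -1.43 -2.01]
tcp [ 0.549 -0.262  0.161] u [0.97 0.1  0.21]
-0.1 [-0.04  0.3  -0.18] [-0.096  0.013  0.026] tilt 136.0 u [0.97 0.14 0.18]
```

```bash
python3 -m pendant '[[0,0,3,0,0,0],[0,0.1,6,-0.134,0.019,0.036],[0,0.2,6,-0.268,0.038,0.073],[0,0.4,6,-0.402,0.056,0.109],[0,0.5,6,-0.536,0.075,0.145]]' 5
python3 -m pendant '[[0,0,0,-0.134,0.019,0.036],[0,0.1,0,-0.268,0.038,0.073],[0,0.2,0,-0.402,0.056,0.109],[0,0.2,0,-0.536,0.075,0.145],[0,0.2,0,-0.67,0.094,0.181]]' 5
python3 -m pendant '[[0,0,0,-0.134,0.019,0.036],[0,0.1,0,-0.268,0.038,0.073],[0,0.2,0,-0.402,0.056,0.109],[0,0.2,0,-0.536,0.075,0.145],[0,0.2,0,-0.67,0.094,0.181]]' 5
python3 -m pendant '[[0,2,2,-0.134,0.019,0.036],[0,4,4,-0.268,0.038,0.073],[0,6,4,-0.402,0.056,0.109],[0,8,4,-0.536,0.075,0.145],[0,10,4,-0.67,0.094,0.181]]' 5
python3 - <<'E'
from h import *
capture("scene");plan([0,0,0],[])
E
```

```text
time_s: 14.3
ee_pos: [0.5486, -0.2566, 0.2215]
ee_rot: [1.528, 1.161, 1.848]
contact_force: [0.2, 0.3, -1.3]
finger_gap: 0.0594
gripper_force: 66.2
time_s: 14.8
ee_pos: [0.5487, -0.2548, 0.2214]
ee_rot: [1.152, 1.78, 1.283]
contact_force: [0.7, -0.3, -1.7]
finger_gap: 0.0589
gripper_force: 66.2
time_s: 15.3
ee_pos: [0.5489, -0.2526, 0.222]
ee_rot: [0.686, 2.181, 0.629]
contact_force: [-0.4, 0.5, -2.5]
finger_gap: 0.0591
gripper_force: 66.2
time_s: 15.8
ee_pos: [0.5486, -0.1512, 0.2623]
ee_rot: [0.17, 2.353, -0.064]
contact_force: [0.1, -1.9, -2.1]
finger_gap: 0.0589
gripper_force: 66.1
cup tilt 0.8 cup z [0.   0.01 1.  ] joints [ 0.25 -0.78 -0.78  0.36 -0.86 -2.08]
tcp [ 0.55  -0.147  0.26 ] u [ 0.7  -0.1  -0.71]
```

```bash
python3 -m pendant '[[0,5,0,0,0,0.1],[0,10,0,0,0,0.2],[0,15,0,0,0,0.3],[0,20,-1,0,0,0.4],[-0.5,25,-2,0,0,0.5]]' 5
python3 - <<'E'
from h import *
p,d=capture("top"); cv2.imwrite("pics/t9.png",np.vstack([cv2.resize(p[200:300,340:480,::-1],(560,300)),cv2.resize(p[180:330,110:320,::-1],(560,300))]))
r=pinpoint("spacer0","top");print(len(r),[np.round(x["xyz"],3).tolist() for x in r])
s=observe();r0=R.from_rotvec(s["ee_rot"]);Rt=R.from_rotvec([-.768,2.254,.32])
print(((np.array([.535,.2435,.0375])-s["ee_pos"])*100).round(2),(Rt*r0.inv()).as_rotvec().round(3))
E
```

```text
time_s: 16.35
ee_pos: [0.5434, 0.0973, 0.2414]
ee_rot: [-0.418, 2.331, 0.187]
contact_force: [-0.3, -0.3, -0.5]
finger_gap: 0.0593
gripper_force: 66.2
8 [[0.466, -0.286, 0.01], [0.476, -0.326, 0.026], [0.461, -0.314, 0.012], [0.549, -0.325, 0.012], [0.513, -0.32, 0.009], [0.485, -0.325, 0.01], [0.468, -0.332, 0.01], [0.487, -0.306, 0.014]]
[ -0.78  14.47 -20.15] [-0.005 -0.01   0.296]
```

View pics/t9.png

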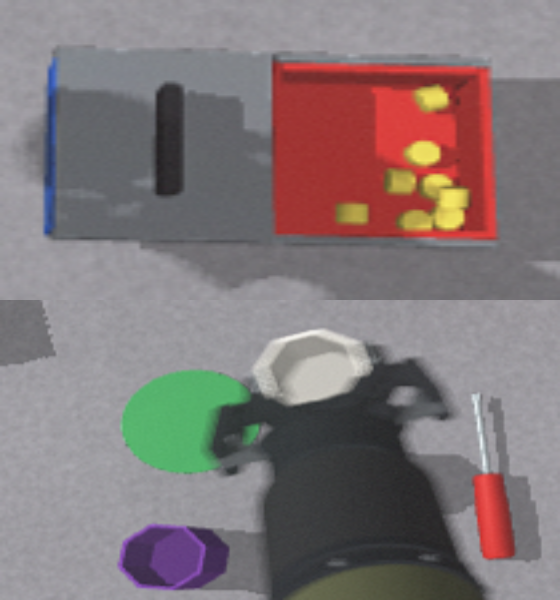

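All eight spacers are in the red well, around (430,160) in the upper crop, and the cup is empty. Back to the mat.

```bash
python3 -m pendant '[[-0.2,5,-2,0,0,0.1],[-0.5,10,-5,0,0,0.2],[-0.8,14.5,-8,0,0,0.3],[-0.8,14.5,-10,0,0,0.3],[-0.8,14.5,-10,0,0,0.3]]' 5
python3 - <<'E'
from h import *
capture("top")
s=observe();r0=R.from_rotvec(s["ee_rot"]);Rt=R.from_rotvec([-.768,2.254,.32])
print(((np.array([.535,.2435,.0375])-s["ee_pos"])*100).round(2),(Rt*r0.inv()).as_rotvec().round(3),s["joint_pos"].round(2))
E
```

```text
time_s: 16.95
ee_pos: [0.5342, 0.2395, 0.1347]
ee_rot: [-0.766, 2.269, 0.324]
contact_force: [-0.6, -1.0, -2.5]
finger_gap: 0.0591
gripper_force: 66.1
[ -0.02   0.41 -10.1 ] [-0.    -0.011  0.002] [ 0.83 -0.67 -0.89  0.21 -0.59 -1.87]
```

```bash
python3 -m pendant '[[0,0.2,-3,0,0,0],[0,0.2,-6,0,0,0],[0,0.2,-8,0,0,0],[0,0.2,-9,0,0,0],[0,0.2,-9,0,0,0]]' 5; python3 -m pendant '[[0,0,-0.4,0,0,0],[0,0,-0.7,0,0,0],[0,0,-0.7,0,0,0]]'
```

```text
time_s: 17.5
ee_pos: [0.5364, 0.2409, 0.0516]
ee_rot: [-0.762, 2.261, 0.324]
contact_force: [0.6, 0.4, -0.8]
finger_gap: 0.0593
gripper_force: 66.2
time_s: 17.8
ee_pos: [0.5363, 0.2422, 0.0455]
ee_rot: [-0.763, 2.259, 0.326]
contact_force: [0.3, -0.2, -0.2]
finger_gap: 0.0593
gripper_force: 66.2
```

Not yet in contact (expected near z=0.037), so I keep going down in small steps.

```bash
python3 -m pendant '[[0,0,-0.3,0,0,0],[0,0,-0.6,0,0,0],[0,0,-0.6,0,0,0]]'; python3 -m pendant '[[0,0,-0.2,0,0,0],[0,0,-0.2,0,0,0]]'
```

```text
time_s: 18.1
ee_pos: [0.5358, 0.2421, 0.0381]
ee_rot: [-0.764, 2.26, 0.325]
contact_force: [-0.2, -0.5, -1.8]
finger_gap: 0.0594
gripper_force: 66.2
time_s: 18.3
ee_pos: [0.5362, 0.2426, 0.0373]
ee_rot: [-0.764, 2.258, 0.326]
contact_force: [0.5, 0.6, 0.3]
finger_gap: 0.0592
gripper_force: 66.3
```

```bash
python3 -m pendant '[[0,0,-0.2,0,0,0],[0,0,-0.2,0,0,0]]'
```

```text
time_s: 18.5
ee_pos: [0.537, 0.2434, 0.0373]
ee_rot: [-0.764, 2.255, 0.327]
contact_force: [0.9, -0.2, 3.8]
finger_gap: 0.0592
gripper_force: 66.7
```

Contact (3.8 N up). I release and retreat along the tool axis.

```bash
python3 -m pendant '[[0,0,0,0,0,0],[0,0,0,0,0,0],[0,0,0,0,0,0],[0,0,0,0,0,0],[0,0,0,0,0,0]]' 8.5; python3 -m pendant '[[-0.8,-0.6,1,0,0,0],[-1.7,-1.3,2.5,0,0,0],[-3,-2.4,4.5,0,0,0],[-3.4,-2.6,7,0,0,0],[-3.4,-2.6,11,0,0,0]]';  python3 -m pendant '[[0,0,4,0,0,0],[0,-3,8,0,0,0],[0,-7,10,0,0,0],[0,-12,10,0,0,0],[0,-12,10,0,0,0]]'
python3 - <<'E'
from h import *
p,W,ok=cloud("top"); z=W[...,2];m=ok&(z>.06)&(z<.085)&(np.hypot(W[...,0]-.52,W[...,1]-.231)<.05);print(m.sum(),rect(W[m]),np.percentile(z[m],[50,90]))
for n in("mat","meter","bottle","driver","cup"): print(n,[np.round(x["xyz"],3).tolist() for x in pinpoint(n,"top")][:3])
q,d=capture("scene"); cv2.imwrite("pics/end.png",np.hstack([p[60:340,100:500,::-1],q[60:340,130:530,::-1]]))
E
```

```text
time_s: 19.0
ee_pos: [0.5359, 0.2422, 0.0346]
ee_rot: [-0.764, 2.26, 0.326]
contact_force: [-0.1, 1.2, -0.1]
finger_gap: 0.0852
gripper_force: 0.0
time_s: 19.5
ee_pos: [0.5008, 0.2155, 0.1433]
ee_rot: [-0.765, 2.262, 0.326]
contact_force: [0.1, 0.7, 0.4]
finger_gap: 0.0848
gripper_force: 0.0
time_s: 20.0
ee_pos: [0.5036, 0.0877, 0.248]
ee_rot: [-0.746, 2.259, 0.319]
contact_force: [0.3, -0.1, 1.1]
finger_gap: 0.0848
gripper_force: 0.0
297 ((522.3876953125, 232.06846618652344), (60.45160675048828, 60.53529739379883), 82.86650085449219) [0.07254013 0.07632356]
mat [[0.525, 0.228, -0.0]]
meter [[0.504, -0.289, 0.004], [0.769, -0.007, -0.001], [0.474, -0.007, -0.0]]
bottle [[0.704, -0.333, 0.002]]
driver [[0.474, -0.005, -0.001]]
cup [[0.524, 0.236, 0.005], [0.388, 0.219, -0.002], [0.528, 0.23, 0.001]]
```

View pics/end.png

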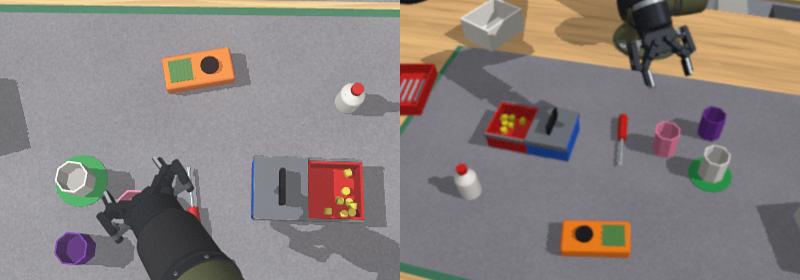

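The empty cup stands upright on the mat at (74,178), the spacers are in the red well at (347,195), the cover is fully across, and the other objects are unmoved.

```bash
python3 -c "
from station import *
print(hand_in())"
```

```text
the job is handed in; nothing more can be done
None
```

The job is handed in: the cover is at its stop, all eight spacers are in the red well, the empty cup stands upright on its mat, and the meter, bottle and screwdriver are where they were.

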